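# Gauge the wear of a polishing pad with a depth rod

## Robot

A 6-joint arm with a two-finger parallel gripper is mounted at the origin on the work surface. World frame = base frame: x ahead of the robot, y to its left, z up, the work surface at z = 0. Lengths are in m, angles in rad, forces in N, time in s.
With the tool pointing down it reaches from about 0.35 to 0.775 m from the base axis. Payload 5.5 kg.
Tool frame: the origin (TCP) lies between the finger pads; the fingertips stand 11 mm ahead of it and the grasp point (between the pads) lies 8 mm behind it (tips_ahead is the distance from the TCP to the fingertips, in m); z points along the fingers, y is the line along which they close (so a half turn about z gives the same grasp; the last joint's range is limited). The gripper opens to 85 mm and grips with 20 to 120 N. Pads are 22 mm wide; open, the fingers measure 114 mm over their backs; the gripper's body (76 mm by 85 mm) begins 54 mm behind the grasp point. The pads swing forward as they close: fully open they stand 13 mm farther back than shut.
Start: joints at [1.119, 0.313, 0.046, 1.304, 0, 1.431], TCP at [0.176, 0.547, 0.212] pointing down, gripper open.
Joint ranges: [-2.76, 2.76], [-0.86, 1.69], [-1.03, 1.26], [-2.2, 2.34], [-1.47, 1.5], [-3.14, 3.14]. Speed limits (rad/s): [2.57, 2.57, 3.14, 3.14, 3.14, 3.14].

## Interface

Orientations are given as a unit quaternion [w, x, y, z].
In Python, from workcell import * gives the robot as it stands. The module is installed in compiled form; this text tells all that it offers.
- The arm moves only by the tool jog_arm, never from a script. Its argument "moves" is a list of rows, each an object with "fingers": the closure, from 0 (fully open) to 1 (shut); "slide": the shift along the tool's x, y, z in mm, a list of three; "angular": the turn, a rotation vector about the tool's x, y, z in degrees, a list of three. A call has 1 to 10 rows; each row is the pose to reach, as a shift and turn from the pose commanded when the call began, along the tool's axes at that moment; what a row does not reach only later rows make up. A row lasts 1/12 s, in which the tool goes at most 41.7 mm and 7.16 degrees, less where a joint would pass 70% of its speed; a pose out of reach is approached as far as the arm can. A call with a gripper value outside its range is refused whole. The fingers move at their own pace and stop on an object; "squeeze" is the grip in N (left out, the last holds). Time passes only in rows, so rows that repeat a pose let the fingers close. It gives the time, the measured TCP pose, the force, the opening and the grip force at its end, in the units of the state.
- get_state(): the state, without advancing time (a new reading comes with each control period).
- read_camera(name): name is "scene" or "top" or "wrist"; returns a dict with "color" (420x560x3 uint8, red, green, blue), "fovy" (degrees; the focal length in pixels is half the picture's height over the tangent of half this angle, whatever the lens; pixels are square), "cx", "cy" (the principal point, pixels), "world_from_camera" (4x4, takes a point from camera to world coordinates); the wrist camera has in their place "tool_from_camera" (4x4, takes a point from camera to tool coordinates, whose origin is the TCP and whose axes are the flange's). Camera axes: x right, y down, z forward; pixel columns grow to the right and rows downward; lengths in m; the calibration is good to about 2 mm. A picture is of the moment at which its call begins: read the wrist's pose just before it. There is no depth.
- hand_in(): hands the job in; it is judged then, once.
Trained networks look in a picture, given as the dict that the camera call returned (one of the last four; its "shot" number tells which), for a name from the list of things; names that differ only in an ending like _2 or _b are one class to them, and where a whole thing is asked for, a point or a joint stands for the part that bears it (a point fixed in the world has none). Each returns a list of dicts, best first, with "p" (0 to 1); they miss things now and then, are a little off and sometimes report something else, mostly with a low value. They report only what shows in the picture. A call takes as long as a camera call. They do not tell look-alikes from the thing itself.
- look_for(target, picture): "point" ([column, row] in pixels, amid what is visible of it).
- tip_of(target, picture): "point" ([column, row] in pixels: a listed point, or the origin of a listed thing).
The state is a dict: "clock": time; "joint_pos": joint angles; "qvel": joint speeds; "tau": joint torques, N m; "tcp_pos": TCP position; "orientation": TCP orientation; "wrist_force": force on the tool from outside, world axes, zero at the start; "ft_torque": the same for the moment, N m; "finger_gap": finger opening in m; "grip_force": force on a finger pad.
Only numpy, scipy, OpenCV 4.12 (cv2) and the standard library are available. Lean on these libraries where they do the work, as an engineer would, in place of code of your own. Each camera call takes 0.05 s, during which the arm holds its last target. There are 200 camera calls.

## Task

Check how worn the yellow polishing pad is: take the red-handled depth rod out of its block, lower it upright and gently into the pocket in the middle of the yellow pad until it touches the bottom, and hold it there for two seconds while the depth is read. Then let go and leave the rod standing in the pocket; do not shove the yellow pad about, and leave the white and blue pads where they are.

Things in the scene. Friction and masses are not known exactly. Their poses are not given: they have to be found in the camera images.
- depth_rod: Depth rod, 170 mm tall, about 0.12 kg: steel foot 30 mm wide from 0 to 12 mm, rod 12 mm thick to 104 mm, black guard 36 mm wide to 110 mm, round red grip 28 mm thick to 170 mm. Stands on its foot by itself. Origin: centre of the flat underside; z runs up the rod. Starts upright in a 34 mm wide hole, 30 mm deep, in a fixed grey block 70 x 70 x 40 mm; grip free, taken from above at any yaw.
- yellow_pad: Yellow polishing pad, a firm rigid disc 140 mm in diameter and 50 mm thick lying flat on the bench, face up, black backing below. In its middle, open to the top, is a round blind pocket 50 mm in diameter and 38 mm deep: its flat rigid floor lies 12 mm above the origin, its mouth 50 mm above. Origin at the centre of the underside, z up. Loose, about 0.35 kg.
- white_pad: White polishing pad, a firm rigid disc 140 mm in diameter and 50 mm thick lying flat on the bench, face up, black backing below. Same size and pocket as the yellow one; not to be gauged or moved. Origin at the centre of the underside, z up.
- blue_pad: Blue polishing pad, a firm rigid disc 140 mm in diameter and 50 mm thick lying flat on the bench, face up, black backing below. Same size and pocket as the yellow one; not to be gauged or moved. Origin at the centre of the underside, z up.
Things that resemble listed ones, but are neither listed nor needed, are in the scene too. Of the things like the yellow_pad, leave any that is pink or turquoise; of the rest the smaller one is meant.

How it is judged:
On the way, in this order (a step that is already met when the one before it is completed fails the run):
1. the depth rod is held by the fingers, lifted clear of its block (underside more than 60 mm above the bench) (contact force between the fingers and depth_rod above 1 N and height (world z) of depth_rod above 0.06 m), for 0.1 s.
2. held by the fingers, the rod is lowered into the yellow pad's pocket (underside inside it, still above the floor) (contact force between the fingers and depth_rod above 1 N and horizontal distance between depth_rod and yellow_pad below 0.013 m and z of depth_rod in the frame of yellow_pad between 0.019 and 0.049 m), for 0.05 s.
3. the rod is held by the fingers, upright, in contact with the pad and down on the pocket floor, for 1 s (contact force between the fingers and depth_rod above 1 N and contact force between depth_rod and yellow_pad above 0.2 N and horizontal distance between depth_rod and yellow_pad below 0.013 m and angle between depth_rod's own z axis and vertical below 0.2 rad and z of depth_rod in the frame of yellow_pad between 0.006 and 0.018 m), for 1 s.
At the end, for the whole second after the job is handed in: The depth rod stands in the yellow pad's pocket by itself, within 11 degrees of upright, its underside inside the pocket and at most 6 mm above the pocket floor, at rest and released; the pad lies flat (contact force between depth_rod and yellow_pad above 0.2 N and horizontal distance between depth_rod and yellow_pad below 0.013 m and angle between depth_rod's own z axis and vertical below 0.2 rad and z of depth_rod in the frame of yellow_pad between 0.006 and 0.018 m and linear speed of depth_rod below 0.03 m/s and angle between yellow_pad's own z axis and vertical below 0.1 rad); the robot touches nothing.
It fails at once if the white or the blue pad is moved by more than 20 mm (distance of any of white_pad, blue_pad from where it was at the start of the episode above 0.02 m).
It fails at once if the yellow pad is shoved by more than 30 mm (distance of yellow_pad from where it was at the start of the episode above 0.03 m).
It fails at once if the rod is pushed or dropped hard on the yellow pad (over 50 N) (contact force between depth_rod and yellow_pad above 50 N).
It also fails if it takes over 43 s, if anything falls off the work surface, if the arm or the gripper's body presses on something with over 40 N, if the wrist force passes 120 N, or if a joint passes its speed limit or range.

## Working session

There is one attempt and no reset: what is moved stays moved. The work goes in short steps, Python scripts to look and compute and a tool call to move; the robot and the scene stay as the last step left them, time stands still between calls to the robot, and variables do not carry over. Pictures are saved under pics/ and viewed, at most 10 in all, crops included, and the job is handed in when it is done.

Besides the shell and the picture viewer there is one more tool, called after "Request:" by a JSON object that holds its "api" and its "payload". jog_arm: Moves the arm, as the interface text tells. Its arguments: {"type":"object","properties":{"moves":{"type":"array","items":{"type":"object","properties":{"fingers":{"type":"number"},"slide":{"type":"array","items":{"type":"number"}},"angular":{"type":"array","items":{"type":"number"}}}}},"squeeze":{"type":"number"}},"required":["moves"]}

```bash
mkdir -p pics; cat > h.py <<'E'
from workcell import *
import numpy as np, cv2
from scipy.spatial.transform import Rotation as R
def Rt(s):
    q=s["orientation"]; return R.from_quat([q[1],q[2],q[3],q[0]]).as_matrix()
def ray(pic,px,s=None):
    h=pic["color"].shape[0]; f=h/2/np.tan(np.radians(pic["fovy"])/2)
    d=np.array([(px[0]-pic["cx"])/f,(px[1]-pic["cy"])/f,1.])
    if "world_from_camera" in pic: T=np.array(pic["world_from_camera"])
    else:
        W=np.eye(4);W[:3,:3]=Rt(s);W[:3,3]=s["tcp_pos"];T=W@np.array(pic["tool_from_camera"])
    d=T[:3,:3]@d; return T[:3,3],d/np.linalg.norm(d)
def tri(rays):
    A=0;b=0
    for o,d in rays:
        P=np.eye(3)-np.outer(d,d);A=A+P;b=b+P@o
    x=np.linalg.solve(A,b); return x,[np.linalg.norm((np.eye(3)-np.outer(d,d))@(x-o)) for o,d in rays]
def atz(r,z): o,d=r; return o+d*(z-o[2])/d[2]
E
python3 - <<'E'
from h import *
s=get_state();print(s["tcp_pos"],s["orientation"],s["clock"])
for n in ("scene","top","wrist"):
    p=read_camera(n)
    print(n,p["cx"],p["cy"],p["fovy"],np.round(p.get("world_from_camera",p.get("tool_from_camera")),3).tolist())
    cv2.imwrite(f"pics/{n}.png",p["color"][:,:,::-1])
    for t in ("depth_rod","yellow_pad","white_pad","blue_pad"):
        print(t,[(np.round(a["point"]).tolist(),round(a["p"],2)) for a in look_for(t,p)[:5]],"tip",[(np.round(a["point"]).tolist(),round(a["p"],2)) for a in tip_of(t,p)[:5]])
a=cv2.imread("pics/scene.png");b=cv2.imread("pics/top.png")
cv2.imwrite("pics/both.png",np.vstack([a,b])[:,:] if 0 else cv2.resize(np.hstack([a,b]),(800,300)))
E
```

```text
[0.17614521 0.54676716 0.21081786] [-2.61598600e-04  1.55263747e-01  9.87872632e-01 -8.73946436e-04] 0.0
scene 276.10365488142276 208.5948407420176 53.49269241610983 [[-0.833, 0.334, -0.441, 1.074], [0.552, 0.536, -0.638, 0.802], [0.023, -0.775, -0.631, 0.756], [0.0, 0.0, 0.0, 1.0]]
depth_rod [([268.0, 133.0], 0.5)] tip [([262.0, 164.0], 0.51)]
yellow_pad [([185.0, 255.0], 0.84), ([279.0, 247.0], 0.73), ([344.0, 204.0], 0.73), ([438.0, 249.0], 0.58)] tip [([344.0, 211.0], 0.91), ([435.0, 258.0], 0.81), ([187.0, 258.0], 0.71), ([280.0, 253.0], 0.65)]
white_pad [([211.0, 167.0], 0.97)] tip [([213.0, 175.0], 0.68)]
blue_pad [([241.0, 207.0], 0.95)] tip [([242.0, 214.0], 0.61)]
top 283.1143723011854 200.66250666928048 45.34926618085899 [[-0.014, -0.983, 0.181, 0.37], [-1.0, 0.012, -0.011, 0.106], [0.009, -0.182, -0.983, 1.19], [0.0, 0.0, 0.0, 1.0]]
depth_rod [([401.0, 250.0], 0.75)] tip [([391.0, 255.0], 0.62)]
yellow_pad [([244.0, 176.0], 0.94), ([280.0, 93.0], 0.92), ([140.0, 319.0], 0.81), ([262.0, 282.0], 0.59)] tip [([146.0, 319.0], 0.83), ([260.0, 285.0], 0.73), ([282.0, 99.0], 0.69), ([247.0, 179.0], 0.57)]
white_pad [([413.0, 188.0], 0.84)] tip [([407.0, 186.0], 0.59)]
blue_pad [([324.0, 179.0], 0.88)] tip [([325.0, 182.0], 0.98)]
wrist 283.1671389153208 211.26671484117855 64.54923803788971 [[-0.001, -0.948, -0.319, 0.082], [1.0, -0.001, -0.001, -0.0], [0.001, -0.319, 0.948, -0.162], [0.0, 0.0, 0.0, 1.0]]
depth_rod [] tip []
yellow_pad [([13.0, 367.0], 0.81), ([230.0, 318.0], 0.57)] tip [([221.0, 308.0], 0.59)]
white_pad [] tip []
blue_pad [] tip []
```

View pics/top.png

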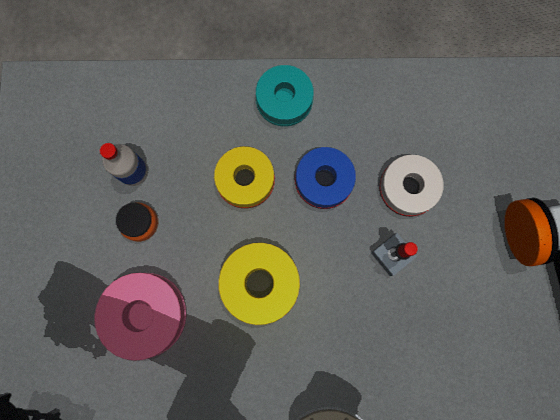

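View pics/scene.png

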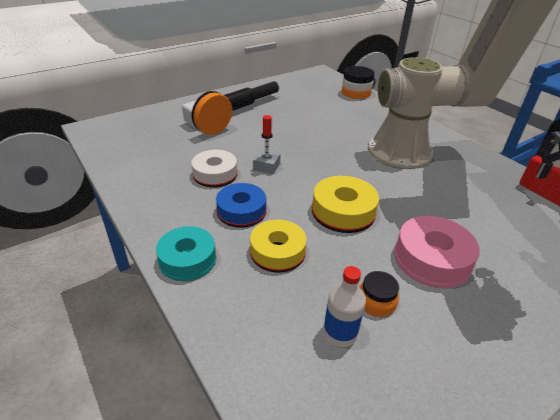

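The top picture shows the candidates for the yellow pad: small yellow (244,176), large yellow (259,283), pink (140,315) and turquoise (285,95). Pink and turquoise are excluded, so I choose the smaller yellow one at (244,176), which is (278,245) in the scene picture. There is one rod, with its red grip at top (405,250) and scene (267,126). The bottle cap is also red, at top (109,150), but isn't the rod.

```bash
python3 - <<'E'
from h import *
rr={}
for n,g,y,b in (("scene",(267,126),(278,245),(266,160)),("top",(405,250),(244,176),(391,257))):
    p=read_camera(n); hsv=cv2.cvtColor(p["color"],cv2.COLOR_RGB2HSV)
    def near(m,c,r):
        k=np.zeros_like(m);cv2.circle(k,c,r,255,-1);m=m&k
        return m
    red=near(cv2.inRange(hsv,(0,150,60),(6,255,255))|cv2.inRange(hsv,(172,150,60),(180,255,255)),g,25)
    ys,xs=np.nonzero(red);gc=(xs.mean(),ys.mean());print(n,"grip",gc,len(xs),xs.min(),xs.max(),ys.min(),ys.max())
    yel=near(cv2.inRange(hsv,(20,120,60),(35,255,255)),y,42)
    cs,hi=cv2.findContours(yel,cv2.RETR_CCOMP,cv2.CHAIN_APPROX_NONE)
    holes=[c for c,h in zip(cs,hi[0]) if h[3]>=0 and len(c)>15]
    e=[cv2.fitEllipse(c) for c in holes];print("holes",e)
    o=max(cs,key=len);print("outer",cv2.fitEllipse(o))
    rr[n]=(p,gc,max(e,key=lambda a:a[1][0])[0])
    i=p["color"][:,:,::-1]
    cr=[cv2.resize(i[c[1]-40:c[1]+40,c[0]-40:c[0]+40],(360,280) if 0 else (280,280),interpolation=2) for c in (g,y)]
    rr[n]+=(np.hstack(cr),)
cv2.imwrite("pics/crop.png",np.vstack([rr["scene"][3],rr["top"][3]]))
for k,nm in ((1,"grip"),(2,"pocket")):
    R2=[ray(rr[n][0],rr[n][k]) for n in ("scene","top")]
    print(nm,tri(R2),[atz(r,.14 if k==1 else .05) for r in R2])
E
```

```text
scene grip (np.float64(266.57055214723925), np.float64(125.29447852760737)) 163 263 271 115 135
holes [((278.006591796875, 242.86119079589844), (3.960784912109375, 9.462516784667969), 94.5686264038086)]
outer ((277.59222412109375, 243.63180541992188), (48.92631149291992, 56.368019104003906), 92.48391723632812)
top grip (np.float64(408.4812834224599), np.float64(249.54010695187165)) 187 399 417 242 256
holes [((244.19227600097656, 176.8738555908203), (17.04399871826172, 19.84160614013672), 70.10047149658203)]
outer ((243.77896118164062, 175.86795043945312), (58.945011138916016, 59.82918930053711), 164.7225341796875)
grip (array([ 0.45437769, -0.16285388,  0.15018674]), [np.float64(0.0014380567750378248), np.float64(0.001438056775037829)]) [array([ 0.44319959, -0.17764066,  0.14      ]), array([ 0.45632233, -0.16647631,  0.14      ])]
pocket (array([0.64054477, 0.18485184, 0.03233804]), [np.float64(0.0011980802015916303), np.float64(0.0011980802015917915)]) [array([0.6503547 , 0.20081578, 0.05      ]), array([0.63731292, 0.18286892, 0.05      ])]
```

View pics/crop.png

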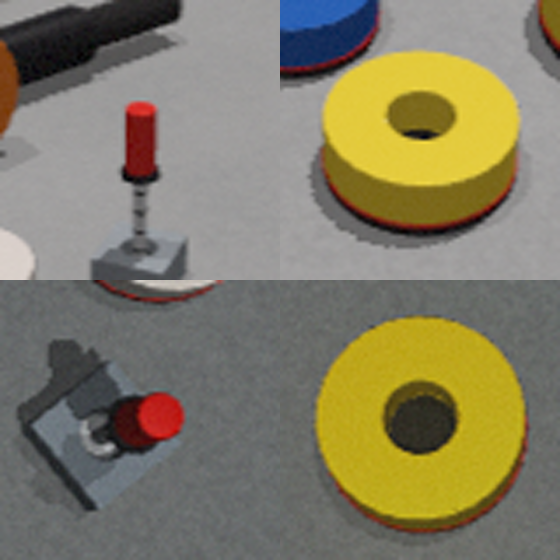

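The crop confirms it: one upright red-gripped rod in the grey block, and the smaller yellow pad with its pocket mouth centred at scene (278.3,238) and top (244.3,175). The mask hole had cut off the lit wall. Next I triangulate these and work out the approach.

```bash
python3 - <<'E'
from h import *
ps=read_camera("scene");pt=read_camera("top")
for nm,a,b,z in (("griptop",(267.3,116.6),(411,248.9),.17),("mouth",(278.3,237.9),(244.3,175.1),.05)):
    r=[ray(ps,a),ray(pt,b)];print(nm,tri(r),[atz(q,z) for q in r])
s=get_state();M=Rt(s);print(np.round(M,3).tolist(),s["clock"])
for tgt in ([.42,-.155,.26],[.455,-.165,.25]):
    print(np.round(1000*M.T@(np.array(tgt)-s["tcp_pos"])))
E
```

```text
griptop (array([ 0.45333471, -0.1604697 ,  0.1798882 ]), [np.float64(0.0011914433717167205), np.float64(0.0011914433717165735)]) [array([ 0.44207173, -0.17577079,  0.17      ]), array([ 0.45507887, -0.16389703,  0.17      ])]
mouth (array([0.64040025, 0.18394946, 0.04873012]), [np.float64(0.0018899767213385865), np.float64(0.0018899767213383949)]) [array([0.63994532, 0.18653074, 0.05      ]), array([0.64154275, 0.1826201 , 0.05      ])]
[[-0.952, 0.307, 0.0], [0.307, 0.952, 0.0], [-0.0, 0.0, -1.0]] 1.55
[-447. -594.  -48.]
[-484. -593.  -38.]
```

Request:
{"api": "jog_arm", "payload": {"moves": [{"slide": [-26,-32,-20],"fingers": 0},{"slide": [-52,-64,-30]},{"slide": [-78,-96,-40]},{"slide": [-104,-128,-50]},{"slide": [-130,-160,-50]},{"slide": [-156,-192,-50]},{"slide": [-182,-224,-50]},{"slide": [-208,-256,-50]},{"slide": [-234,-288,-50]},{"slide": [-260,-320,-50]}]}}

```text
schema error: expected keys fingers, slide, angular
```

Request:
{"api": "jog_arm", "payload": {"moves": [{"slide": [-26,-32,-20],"fingers": 0,"angular": [0,0,0]},{"slide": [-52,-64,-30],"fingers": 0,"angular": [0,0,0]},{"slide": [-78,-96,-40],"fingers": 0,"angular": [0,0,0]},{"slide": [-104,-128,-50],"fingers": 0,"angular": [0,0,0]},{"slide": [-130,-160,-50],"fingers": 0,"angular": [0,0,0]},{"slide": [-156,-192,-50],"fingers": 0,"angular": [0,0,0]},{"slide": [-182,-224,-50],"fingers": 0,"angular": [0,0,0]},{"slide": [-208,-256,-50],"fingers": 0,"angular": [0,0,0]},{"slide": [-234,-288,-50],"fingers": 0,"angular": [0,0,0]},{"slide": [-260,-320,-50],"fingers": 0,"angular": [0,0,0]}]}}

```text
clock: 2.38
tcp_pos: [0.3246, 0.1646, 0.2621]
orientation: [0.001, 0.155, 0.988, 0.0]
wrist_force: [1.6, 0.2, -0.2]
finger_gap: 0.0854
grip_force: 0.0
```

```bash
python3 - <<'E'
from h import *
s=get_state();M=Rt(s);print(np.round(M,3).tolist(),s["clock"],np.round(s["joint_pos"],3),s["tcp_pos"])
print(np.round(1000*M.T@(np.array([.454,-.163,.27])-s["tcp_pos"])))
E
```

```text
[[-0.952, 0.306, 0.001], [0.306, 0.952, 0.0], [-0.001, 0.001, -1.0]] 2.3833 [ 0.247 -0.112 -0.31   1.371  0.     0.559] [0.32455755 0.1645515  0.26207129]
[-224. -272.   -8.]
```

Request:
{"api": "jog_arm", "payload": {"moves": [{"slide": [-25,-30,-8],"fingers": 0,"angular": [0,0,0]},{"slide": [-50,-60,-8],"fingers": 0,"angular": [0,0,0]},{"slide": [-75,-90,-8],"fingers": 0,"angular": [0,0,0]},{"slide": [-100,-120,-8],"fingers": 0,"angular": [0,0,0]},{"slide": [-125,-150,-8],"fingers": 0,"angular": [0,0,0]},{"slide": [-150,-180,-8],"fingers": 0,"angular": [0,0,0]},{"slide": [-175,-210,-8],"fingers": 0,"angular": [0,0,0]},{"slide": [-200,-240,-8],"fingers": 0,"angular": [0,0,0]},{"slide": [-222,-270,-8],"fingers": 0,"angular": [0,0,0]},{"slide": [-222,-270,-8],"fingers": 0,"angular": [0,0,0]}]}}

```text
clock: 3.22
tcp_pos: [0.455, -0.1647, 0.2688]
orientation: [0.001, 0.158, 0.987, -0.001]
wrist_force: [0.0, 0.6, -0.2]
finger_gap: 0.0855
grip_force: 0.0
```

```bash
cat > grip.py <<'E'
from h import *
import sys
s=get_state();p=read_camera("wrist");hsv=cv2.cvtColor(p["color"],cv2.COLOR_RGB2HSV)
red=cv2.inRange(hsv,(0,150,60),(6,255,255))|cv2.inRange(hsv,(172,150,60),(180,255,255))
n,l,st,c=cv2.connectedComponentsWithStats(red);print(st[1:][st[1:,4]>50].tolist(),np.round(c[1:][st[1:,4]>50]).tolist())
cv2.imwrite(f"pics/{sys.argv[1]}.png",p["color"][:,:,::-1])
print(s["clock"],s["tcp_pos"],np.round(s["joint_pos"],2),np.round(Rt(s),4).tolist())
for t in ("depth_rod",):
    print([(a["point"],a["p"]) for a in look_for(t,p)[:3]],[(a["point"],a["p"]) for a in tip_of(t,p)[:3]])
E
python3 grip.py w1
```

```text
[[453, 0, 49, 109, 254], [521, 171, 39, 80, 187], [273, 173, 34, 46, 1177], [383, 205, 78, 58, 151]] [[464.0, 60.0], [532.0, 207.0], [289.0, 196.0], [410.0, 223.0]]
3.2167 [ 0.4549541  -0.16468076  0.26876714] [-0.51  0.12 -0.06  1.39 -0.   -0.2 ] [[-0.9501, 0.312, 0.0009], [0.312, 0.9501, -0.0023], [-0.0016, -0.0019, -1.0]]
[([286.8, 189.0], 0.69)] [([286.9, 163.0], 0.87)]
```

View pics/w1.png

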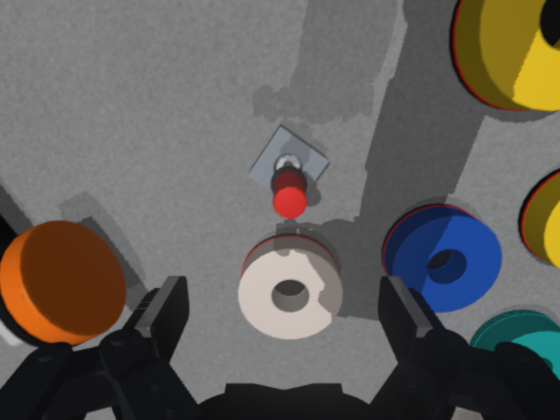

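The wrist picture shows the rod's grip top centred at (290,202) and its foot in the block near (287,163). The white pad is at (290,290) and clear of the approach. I descend 40 mm for a second wrist view.

Request:
{"api": "jog_arm", "payload": {"moves": [{"slide": [0,0,20],"fingers": 0,"angular": [0,0,0]},{"slide": [0,0,35],"fingers": 0,"angular": [0,0,0]},{"slide": [0,0,35],"fingers": 0,"angular": [0,0,0]}]}}

```text
clock: 3.62
tcp_pos: [0.451, -0.1564, 0.2324]
orientation: [-0.002, 0.154, 0.988, 0.001]
wrist_force: [-0.9, 0.2, -0.4]
finger_gap: 0.0856
grip_force: 0.0
```

```bash
python3 grip.py w2; python3 - <<'E'
import cv2
i=cv2.imread("pics/w2.png");cv2.imwrite("pics/w2c.png",cv2.resize(i[110:290,200:380],(540,540),interpolation=2))
E
```

```text
[[460, 0, 77, 122, 364], [261, 190, 38, 57, 1685], [532, 195, 28, 81, 196], [383, 221, 87, 55, 190]] [[476.0, 70.0], [280.0, 219.0], [540.0, 231.0], [416.0, 238.0]]
3.6167 [ 0.45098842 -0.15639536  0.23242699] [-0.5   0.12 -0.15  1.31  0.   -0.19] [[-0.9524, 0.3049, -0.0038], [0.3049, 0.9524, 0.0024], [0.0043, 0.0011, -1.0]]
[([279.9, 210.5], 0.68)] [([280.4, 178.1], 0.71)]
```

View pics/w2c.png

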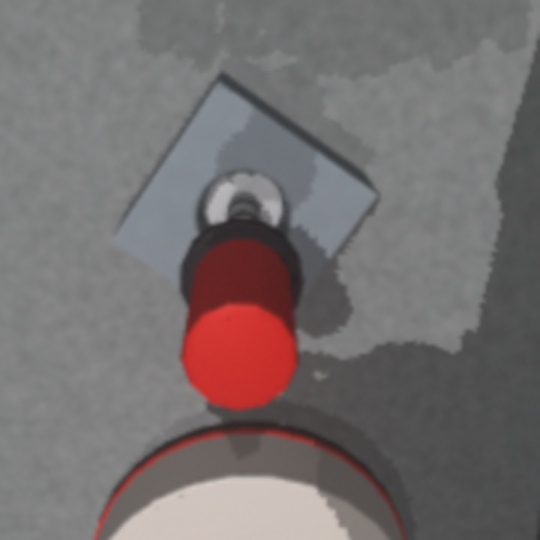

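The crop shows the grip top circle centred at w2 pixel (280,227.7), about 38 px across, with the rod upright in the block.

```bash
python3 - <<'E'
from h import *
s=get_state();p=read_camera("wrist")
def st(pos,q): return dict(tcp_pos=np.array(pos),M=q)
import h
M1=np.array([[-0.9501,0.312,0.0009],[0.312,0.9501,-0.0023],[-0.0016,-0.0019,-1.0]])
M2=np.array([[-0.9524,0.3049,-0.0038],[0.3049,0.9524,0.0024],[0.0043,0.0011,-1.0]])
h.Rt=lambda s:s["M"]
r1=ray(p,(290,202.5),st([0.4549541,-0.16468076,0.26876714],M1)); r2=ray(p,(280,227.7),st([0.45098842,-0.15639536,0.23242699],M2))
pt=read_camera("top");r3=ray(pt,(411,248.9)); ps=read_camera("scene");r4=ray(ps,(267.3,116.6))
print(tri([r1,r2]),tri([r1,r2,r3]),tri([r1,r2,r3,r4]),[atz(r,.17) for r in (r1,r2,r3,r4)])
s=get_state();print(s["tcp_pos"],s["orientation"],s["clock"])
E
```

```text
(array([ 0.44962234, -0.15855033,  0.18716343]), [np.float64(0.0002727219512904013), np.float64(0.0002727219512904528)]) (array([ 0.45332915, -0.1602567 ,  0.17784035]), [np.float64(0.001366907534455141), np.float64(0.0005187565755489283), np.float64(0.0018469174294060268)]) (array([ 0.45277564, -0.15990685,  0.1796347 ]), [np.float64(0.0011856435668834103), np.float64(0.000556463488912273), np.float64(0.0020197931018798763), np.float64(0.00037721531347205514)]) [array([ 0.45493811, -0.15968715,  0.17      ]), array([ 0.45573455, -0.16095831,  0.17      ]), array([ 0.45507887, -0.16389703,  0.17      ]), array([ 0.44207173, -0.17577079,  0.17      ])]
[ 0.45339175 -0.1585701   0.23590417] [ 9.55162972e-04  1.54882374e-01  9.87932418e-01 -2.72720937e-04] 3.9167
```

The grip top comes out at z≈0.179, as expected for a 170 mm rod standing on a hole floor 10 mm above the bench. The rod axis is at about (0.4528,-0.160). I descend to TCP z≈0.142.

Request:
{"api": "jog_arm", "payload": {"moves": [{"slide": [0,-1.5,15],"fingers": 0,"angular": [0,0,0]},{"slide": [0,-1.5,35],"fingers": 0,"angular": [0,0,0]},{"slide": [0,-1.5,55],"fingers": 0,"angular": [0,0,0]},{"slide": [0,-1.5,75],"fingers": 0,"angular": [0,0,0]},{"slide": [0,-1.5,88],"fingers": 0,"angular": [0,0,0]},{"slide": [0,-1.5,94],"fingers": 0,"angular": [0,0,0]},{"slide": [0,-1.5,94],"fingers": 0,"angular": [0,0,0]},{"slide": [0,-1.5,94],"fingers": 0,"angular": [0,0,0]}]}}

```text
clock: 4.58
tcp_pos: [0.4528, -0.1604, 0.1414]
orientation: [0.0, 0.155, 0.988, -0.0]
wrist_force: [0.1, 0.3, 0.7]
finger_gap: 0.0852
grip_force: 0.0
```

Request:
{"api": "jog_arm", "payload": {"squeeze": 40, "moves": [{"slide": [0,0,0],"fingers": 0.3,"angular": [0,0,0]},{"slide": [0,0,0],"fingers": 0.5,"angular": [0,0,0]},{"slide": [0,0,0],"fingers": 0.7,"angular": [0,0,0]},{"slide": [0,0,0],"fingers": 1,"angular": [0,0,0]},{"slide": [0,0,0],"fingers": 1,"angular": [0,0,0]},{"slide": [0,0,0],"fingers": 1,"angular": [0,0,0]},{"slide": [0,0,0],"fingers": 1,"angular": [0,0,0]},{"slide": [0,0,0],"fingers": 1,"angular": [0,0,0]}]}}

```text
clock: 5.25
tcp_pos: [0.4529, -0.1604, 0.1413]
orientation: [0.001, 0.155, 0.988, -0.0]
wrist_force: [0.1, 0.4, 5.2]
finger_gap: 0.0263
grip_force: 39.3
```

Request:
{"api": "jog_arm", "payload": {"moves": [{"slide": [0,0,-5],"fingers": 1,"angular": [0,0,0]},{"slide": [0,0,-15],"fingers": 1,"angular": [0,0,0]},{"slide": [0,0,-30],"fingers": 1,"angular": [0,0,0]},{"slide": [0,0,-50],"fingers": 1,"angular": [0,0,0]},{"slide": [0,0,-70],"fingers": 1,"angular": [0,0,0]},{"slide": [0,0,-90],"fingers": 1,"angular": [0,0,0]},{"slide": [0,0,-105],"fingers": 1,"angular": [0,0,0]},{"slide": [0,0,-110],"fingers": 1,"angular": [0,0,0]},{"slide": [0,0,-110],"fingers": 1,"angular": [0,0,0]}]}}

```text
clock: 6.0
tcp_pos: [0.4531, -0.1606, 0.2522]
orientation: [0.001, 0.155, 0.988, -0.0]
wrist_force: [0.1, -0.2, -1.4]
finger_gap: 0.0261
grip_force: 39.4
```

```bash
python3 - <<'E'
from h import *
s=get_state();M=Rt(s);print(s["clock"],s["tcp_pos"],np.round(M,3).tolist(),s["joint_pos"],s["grip_force"])
print(np.round(1000*M.T@(np.array([.6404,.184,.252])-s["tcp_pos"])))
E
```

```text
6.0 [ 0.45307088 -0.16057437  0.25216138] [[-0.952, 0.307, 0.002], [0.307, 0.952, -0.001], [-0.002, -0.0, -1.0]] [-5.07838463e-01  1.18109004e-01 -1.03160447e-01  1.34700184e+00
  4.42981742e-05 -1.96034723e-01] 39.39959228038788
[-73. 385.   0.]
```

Request:
{"api": "jog_arm", "payload": {"moves": [{"slide": [-6,25,0],"fingers": 1,"angular": [0,0,0]},{"slide": [-13,60,0],"fingers": 1,"angular": [0,0,0]},{"slide": [-22,95,0],"fingers": 1,"angular": [0,0,0]},{"slide": [-31,132,0],"fingers": 1,"angular": [0,0,0]},{"slide": [-40,169,0],"fingers": 1,"angular": [0,0,0]},{"slide": [-49,206,0],"fingers": 1,"angular": [0,0,0]},{"slide": [-58,240,0],"fingers": 1,"angular": [0,0,0]},{"slide": [-66,265,0],"fingers": 1,"angular": [0,0,0]},{"slide": [-73,280,0],"fingers": 1,"angular": [0,0,0]},{"slide": [-73,285,0],"fingers": 1,"angular": [0,0,0]}]}}

```text
clock: 6.83
tcp_pos: [0.6101, 0.091, 0.2482]
orientation: [-0.001, 0.154, 0.988, 0.0]
wrist_force: [0.5, -0.3, -1.5]
finger_gap: 0.0266
grip_force: 39.6
```

Request:
{"api": "jog_arm", "payload": {"moves": [{"slide": [0,0,0],"fingers": 1,"angular": [0,0,0]},{"slide": [0,0,0],"fingers": 1,"angular": [0,0,0]},{"slide": [0,0,0],"fingers": 1,"angular": [0,0,0]},{"slide": [0,0,0],"fingers": 1,"angular": [0,0,0]}]}}

```text
clock: 7.17
tcp_pos: [0.6087, 0.0876, 0.2508]
orientation: [-0.0, 0.156, 0.988, -0.0]
wrist_force: [0.2, 0.9, -0.7]
finger_gap: 0.0267
grip_force: 39.6
```

```bash
cat > pad.py <<'E'
from h import *
import sys
s=get_state();p=read_camera("wrist")
cv2.imwrite(f"pics/{sys.argv[1]}.png",p["color"][:,:,::-1]);M=Rt(s)
np.savez(sys.argv[1],pos=s["tcp_pos"],q=s["orientation"])
print(s["clock"],s["tcp_pos"],np.round(M,4).tolist(),s["qvel"])
for t in ("yellow_pad","depth_rod"):
  for f,z in ((look_for,.05),(tip_of,0)):
    print(t,[(np.round(a["point"],1).tolist(),round(a["p"],2),np.round(atz(ray(p,a["point"],s),z),4).tolist()) for a in f(t,p)[:3]])
E
python3 pad.py w3
```

```text
7.1667 [0.60872062 0.08758021 0.2507766 ] [[-0.9513, 0.3081, -0.0003], [0.3081, 0.9513, -0.0001], [0.0003, -0.0002, -1.0]] [-0.00104186 -0.00415446  0.00761939 -0.00129357  0.00055536  0.00201391]
yellow_pad [([373.0, 170.7], 0.97, [0.6324, 0.1836, 0.05]), ([312.2, 334.2], 0.89, [0.8207, 0.058, 0.05]), ([275.4, 16.6], 0.64, [0.4564, 0.1285, 0.05])]
yellow_pad [([366.5, 168.0], 0.6, [0.6405, 0.1864, 0.0])]
depth_rod [([285.8, 261.2], 0.78, [0.7084, 0.0577, 0.05])]
depth_rod [([281.9, 193.9], 0.88, [0.6397, 0.0749, 0.0])]
```

View pics/w3.png

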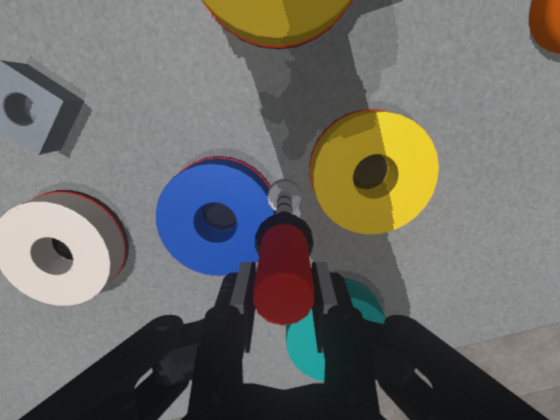

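The wrist picture shows the yellow pocket mouth centred at about (375.2,174.8). The held rod hangs upright, with its steel foot centred at about (285,196). I work out both positions.

```bash
python3 - <<'E'
from h import *
d=np.load("w3.npz");s=dict(tcp_pos=d["pos"],orientation=d["q"])
p=read_camera("wrist");i=cv2.imread("pics/w3.png");hsv=cv2.cvtColor(i,cv2.COLOR_BGR2HSV)
# pocket mouth: brightness below the lit/shadowed face, by gradient: hull of dark pixels near centre
for V in (110,130):
  pass
r=ray(p,(375.2,174.8),s);print("mouth",atz(r,.05))
pt=read_camera("top")
print("tri with first top/scene",tri([r,ray(pt,(244.3,175.1)),ray(read_camera("scene"),(278.3,237.9))]),[atz(ray(pt,(244.3,175.1)),.05)])
for z in (.113,.119,.125): print("foot",z,atz(ray(p,(285,197),s),z))
print(i[174,340:412:3].tolist())
cv2.imwrite("pics/w3c.png",np.hstack([cv2.resize(i[100:250,300:450],(400,400),interpolation=2)*1,cv2.convertScaleAbs(cv2.resize(i[160:310,210:360],(400,400),interpolation=2),alpha=1.8)]))
E
```

```text
mouth [0.63762697 0.18485144 0.05      ]
tri with first top/scene (array([0.63962015, 0.1843111 , 0.04843444]), [np.float64(0.0017327366382587739), np.float64(0.0027572521700981105), np.float64(0.001038825255192994)]) [array([0.64154275, 0.1826201 , 0.05      ])]
foot 0.113 [0.61362364 0.08702277 0.113     ]
foot 0.119 [0.61196334 0.08753136 0.119     ]
foot 0.125 [0.61030304 0.08803994 0.125     ]
[[34, 131, 156], [34, 131, 157], [33, 131, 156], [34, 132, 156], [31, 118, 140], [28, 42, 47], [28, 41, 48], [29, 42, 48], [28, 42, 48], [28, 43, 48], [27, 42, 48], [28, 42, 48], [29, 44, 49], [27, 42, 48], [26, 41, 48], [31, 57, 65], [22, 99, 117], [21, 96, 115], [20, 94, 113], [23, 98, 117], [48, 204, 232], [47, 204, 232], [46, 203, 232], [47, 204, 232]]
```

View pics/w3c.png

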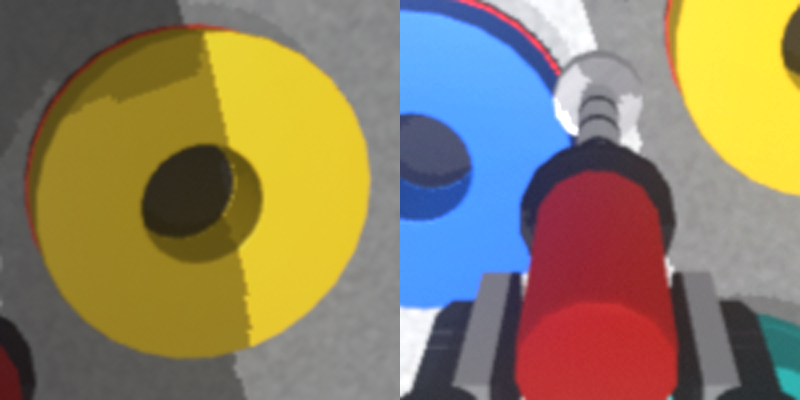

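The mouth refines to about (0.6398,0.1842), and the foot sits about 1 mm from the TCP in x. I move across and then down to just above the mouth, with a clearance of about 12 mm.

Request:
{"api": "jog_arm", "payload": {"moves": [{"slide": [0,12,0],"fingers": 1,"angular": [0,0,0]},{"slide": [0,30,0],"fingers": 1,"angular": [0,0,0]},{"slide": [0,50,0],"fingers": 1,"angular": [0,0,0]},{"slide": [1,70,0],"fingers": 1,"angular": [0,0,0]},{"slide": [1,87,0],"fingers": 1,"angular": [0,0,0]},{"slide": [1,97,10],"fingers": 1,"angular": [0,0,0]},{"slide": [1,101,25],"fingers": 1,"angular": [0,0,0]},{"slide": [1,101,40],"fingers": 1,"angular": [0,0,0]},{"slide": [1,101,52],"fingers": 1,"angular": [0,0,0]},{"slide": [1,101,57],"fingers": 1,"angular": [0,0,0]}]}}

```text
clock: 8.4
tcp_pos: [0.6381, 0.1856, 0.1905]
orientation: [-0.002, 0.155, 0.988, -0.001]
wrist_force: [-0.6, 0.6, -1.7]
finger_gap: 0.0266
grip_force: 39.6
```

Request:
{"api": "jog_arm", "payload": {"moves": [{"slide": [0,0,0],"fingers": 1,"angular": [0,0,0]},{"slide": [0,0,0],"fingers": 1,"angular": [0,0,0]},{"slide": [0,0,0],"fingers": 1,"angular": [0,0,0]},{"slide": [0,0,0],"fingers": 1,"angular": [0,0,0]}]}}

```text
clock: 8.73
tcp_pos: [0.64, 0.1851, 0.1948]
orientation: [0.001, 0.155, 0.988, 0.0]
wrist_force: [0.7, 0.5, -1.1]
finger_gap: 0.0266
grip_force: 39.6
```

```bash
python3 pad.py w4; python3 - <<'E'
from h import *
i=cv2.imread("pics/w4.png"); t=read_camera("scene")["color"][:,:,::-1]
cv2.imwrite("pics/w4c.png",np.hstack([cv2.resize(i[80:300,175:395],(400,400),interpolation=2),cv2.resize(t[170:290,220:340],(400,400),interpolation=2)]))
E
```

```text
8.7333 [0.64000673 0.18514686 0.19484045] [[-0.9517, 0.3069, 0.002], [0.3069, 0.9517, 0.0004], [-0.0017, 0.001, -1.0]] [-0.00015055 -0.0008644  -0.00097654 -0.00119157  0.00127383 -0.00162213]
yellow_pad [([280.0, 356.1], 0.95, [0.8256, 0.1206, 0.05]), ([162.8, 11.3], 0.72, [0.4678, 0.1379, 0.05]), ([283.9, 173.7], 0.63, [0.6252, 0.1901, 0.05])]
yellow_pad [([258.1, 343.8], 0.74, [0.8408, 0.085, 0.0]), ([282.8, 177.7], 0.61, [0.6395, 0.1843, 0.0])]
depth_rod [([283.9, 262.7], 0.85, [0.7138, 0.1615, 0.05])]
depth_rod [([283.6, 197.5], 0.88, [0.6612, 0.1782, 0.0])]
```

View pics/w4c.png

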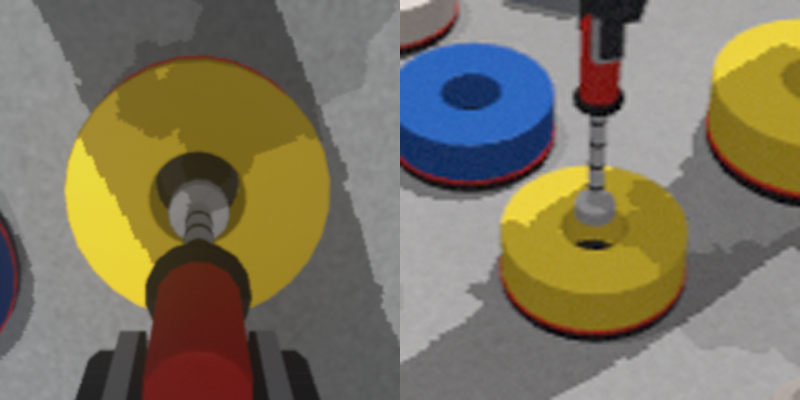

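The foot is over the pocket mouth: mouth centre (283.6,188), foot (284.5,196) at its greater height, an offset of about 2 mm, which is inside the 10 mm clearance. I lower it slowly.

Request:
{"api": "jog_arm", "payload": {"moves": [{"slide": [0,0,4],"fingers": 1,"angular": [0,0,0]},{"slide": [0,0,9],"fingers": 1,"angular": [0,0,0]},{"slide": [0,0,14],"fingers": 1,"angular": [0,0,0]},{"slide": [0,0,19],"fingers": 1,"angular": [0,0,0]},{"slide": [0,0,24],"fingers": 1,"angular": [0,0,0]},{"slide": [0,0,29],"fingers": 1,"angular": [0,0,0]},{"slide": [0,0,34],"fingers": 1,"angular": [0,0,0]},{"slide": [0,0,38],"fingers": 1,"angular": [0,0,0]},{"slide": [0,0,41],"fingers": 1,"angular": [0,0,0]},{"slide": [0,0,43],"fingers": 1,"angular": [0,0,0]}]}}

```text
clock: 9.87
tcp_pos: [0.6392, 0.1851, 0.1501]
orientation: [-0.0, 0.155, 0.988, -0.0]
wrist_force: [0.3, -0.3, -0.4]
finger_gap: 0.0266
grip_force: 39.7
```

Request:
{"api": "jog_arm", "payload": {"moves": [{"slide": [0,0,1],"fingers": 1,"angular": [0,0,0]},{"slide": [0,0,2],"fingers": 1,"angular": [0,0,0]},{"slide": [0,0,3],"fingers": 1,"angular": [0,0,0]},{"slide": [0,0,4],"fingers": 1,"angular": [0,0,0]},{"slide": [0,0,5],"fingers": 1,"angular": [0,0,0]},{"slide": [0,0,5],"fingers": 1,"angular": [0,0,0]}]}}

```text
clock: 10.37
tcp_pos: [0.6393, 0.1851, 0.1456]
orientation: [-0.0, 0.155, 0.988, 0.0]
wrist_force: [-0.4, -0.8, -1.7]
finger_gap: 0.0265
grip_force: 39.7
```

Request:
{"api": "jog_arm", "payload": {"moves": [{"slide": [0,0,0.5],"fingers": 1,"angular": [0,0,0]},{"slide": [0,0,1],"fingers": 1,"angular": [0,0,0]},{"slide": [0,0,1.5],"fingers": 1,"angular": [0,0,0]},{"slide": [0,0,2],"fingers": 1,"angular": [0,0,0]},{"slide": [0,0,2.5],"fingers": 1,"angular": [0,0,0]},{"slide": [0,0,2.5],"fingers": 1,"angular": [0,0,0]}]}}

```text
clock: 10.87
tcp_pos: [0.6395, 0.1851, 0.1434]
orientation: [0.0, 0.155, 0.988, 0.0]
wrist_force: [0.1, -0.8, -0.7]
finger_gap: 0.0263
grip_force: 39.8
```

Request:
{"api": "jog_arm", "payload": {"moves": [{"slide": [0,0,0.5],"fingers": 1,"angular": [0,0,0]},{"slide": [0,0,1],"fingers": 1,"angular": [0,0,0]},{"slide": [0,0,1],"fingers": 1,"angular": [0,0,0]},{"slide": [0,0,1],"fingers": 1,"angular": [0,0,0]}]}}

```text
clock: 11.2
tcp_pos: [0.64, 0.1852, 0.1433]
orientation: [0.001, 0.155, 0.988, 0.0]
wrist_force: [-0.7, 0.1, 4.9]
finger_gap: 0.0264
grip_force: 40.2
```

The rod is on the floor with about 6 N of contact. I hold for more than 2 s.

Request:
{"api": "jog_arm", "payload": {"moves": [{"slide": [0,0,0],"fingers": 1,"angular": [0,0,0]},{"slide": [0,0,0],"fingers": 1,"angular": [0,0,0]},{"slide": [0,0,0],"fingers": 1,"angular": [0,0,0]},{"slide": [0,0,0],"fingers": 1,"angular": [0,0,0]},{"slide": [0,0,0],"fingers": 1,"angular": [0,0,0]},{"slide": [0,0,0],"fingers": 1,"angular": [0,0,0]},{"slide": [0,0,0],"fingers": 1,"angular": [0,0,0]},{"slide": [0,0,0],"fingers": 1,"angular": [0,0,0]},{"slide": [0,0,0],"fingers": 1,"angular": [0,0,0]},{"slide": [0,0,0],"fingers": 1,"angular": [0,0,0]}]}}

```text
clock: 12.03
tcp_pos: [0.6399, 0.1852, 0.1433]
orientation: [0.001, 0.155, 0.988, 0.0]
wrist_force: [0.3, -0.3, 5.6]
finger_gap: 0.0263
grip_force: 40.2
```

Request:
{"api": "jog_arm", "payload": {"moves": [{"slide": [0,0,0],"fingers": 1,"angular": [0,0,0]},{"slide": [0,0,0],"fingers": 1,"angular": [0,0,0]},{"slide": [0,0,0],"fingers": 1,"angular": [0,0,0]},{"slide": [0,0,0],"fingers": 1,"angular": [0,0,0]},{"slide": [0,0,0],"fingers": 1,"angular": [0,0,0]},{"slide": [0,0,0],"fingers": 1,"angular": [0,0,0]},{"slide": [0,0,0],"fingers": 1,"angular": [0,0,0]},{"slide": [0,0,0],"fingers": 1,"angular": [0,0,0]},{"slide": [0,0,0],"fingers": 1,"angular": [0,0,0]},{"slide": [0,0,0],"fingers": 1,"angular": [0,0,0]}]}}

```text
clock: 12.87
tcp_pos: [0.6399, 0.1852, 0.1433]
orientation: [0.001, 0.155, 0.988, 0.0]
wrist_force: [0.2, 0.6, 5.4]
finger_gap: 0.0265
grip_force: 40.2
```

Request:
{"api": "jog_arm", "payload": {"moves": [{"slide": [0,0,0],"fingers": 1,"angular": [0,0,0]},{"slide": [0,0,0],"fingers": 1,"angular": [0,0,0]},{"slide": [0,0,0],"fingers": 1,"angular": [0,0,0]},{"slide": [0,0,0],"fingers": 1,"angular": [0,0,0]},{"slide": [0,0,0],"fingers": 1,"angular": [0,0,0]},{"slide": [0,0,0],"fingers": 1,"angular": [0,0,0]},{"slide": [0,0,0],"fingers": 1,"angular": [0,0,0]},{"slide": [0,0,0],"fingers": 1,"angular": [0,0,0]}]}}

```text
clock: 13.53
tcp_pos: [0.6399, 0.1852, 0.1433]
orientation: [0.001, 0.155, 0.988, 0.0]
wrist_force: [-0.5, -0.1, 5.2]
finger_gap: 0.0263
grip_force: 40.2
```

The rod was held on the floor for 2.3 s. Now I open gradually, then rise.

Request:
{"api": "jog_arm", "payload": {"squeeze": 20, "moves": [{"slide": [0,0,-0.5],"fingers": 1,"angular": [0,0,0]},{"slide": [0,0,-0.5],"fingers": 0.6,"angular": [0,0,0]},{"slide": [0,0,-0.5],"fingers": 0.4,"angular": [0,0,0]},{"slide": [0,0,-0.5],"fingers": 0.2,"angular": [0,0,0]},{"slide": [0,0,-0.5],"fingers": 0,"angular": [0,0,0]},{"slide": [0,0,-0.5],"fingers": 0,"angular": [0,0,0]},{"slide": [0,0,-0.5],"fingers": 0,"angular": [0,0,0]},{"slide": [0,0,-0.5],"fingers": 0,"angular": [0,0,0]},{"slide": [0,0,-0.5],"fingers": 0,"angular": [0,0,0]},{"slide": [0,0,-0.5],"fingers": 0,"angular": [0,0,0]}]}}

```text
clock: 14.37
tcp_pos: [0.6394, 0.1851, 0.1427]
orientation: [0.0, 0.155, 0.988, 0.0]
wrist_force: [-0.8, -0.1, -0.2]
finger_gap: 0.0856
grip_force: 0.0
```

Request:
{"api": "jog_arm", "payload": {"moves": [{"slide": [0,0,-4],"fingers": 0,"angular": [0,0,0]},{"slide": [0,0,-12],"fingers": 0,"angular": [0,0,0]},{"slide": [0,0,-25],"fingers": 0,"angular": [0,0,0]},{"slide": [0,0,-45],"fingers": 0,"angular": [0,0,0]},{"slide": [0,0,-65],"fingers": 0,"angular": [0,0,0]},{"slide": [0,0,-85],"fingers": 0,"angular": [0,0,0]},{"slide": [0,0,-100],"fingers": 0,"angular": [0,0,0]},{"slide": [0,0,-110],"fingers": 0,"angular": [0,0,0]},{"slide": [0,0,-110],"fingers": 0,"angular": [0,0,0]},{"slide": [0,0,-110],"fingers": 0,"angular": [0,0,0]}]}}

```text
clock: 15.2
tcp_pos: [0.6399, 0.1852, 0.2539]
orientation: [0.001, 0.155, 0.988, 0.0]
wrist_force: [-0.2, -0.4, -0.6]
finger_gap: 0.0855
grip_force: 0.0
```

```bash
python3 - <<'E'
from h import *
i=read_camera("wrist")["color"][:,:,::-1]; t=read_camera("scene")["color"][:,:,::-1]
cv2.imwrite("pics/end.png",np.hstack([cv2.resize(i[60:340,145:425],(400,400),interpolation=2),cv2.resize(t[140:290,200:350],(400,400),interpolation=2)]))
print(get_state()["clock"])
E
```

```text
15.3
```

View pics/end.png

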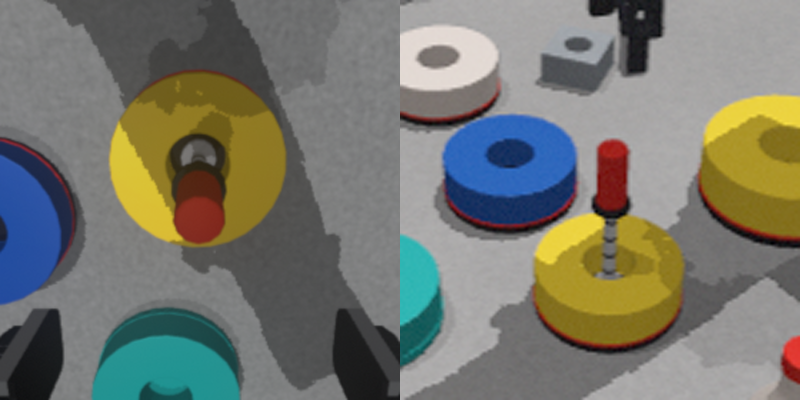

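The rod stands upright and centred in the small yellow pad's pocket (left crop (197,155), right crop (610,270)). The gripper is clear above it.

```bash
python3 -c "
from workcell import *
print(hand_in())"
```

```text
the job is handed in; nothing more can be done
None
```

The job is handed in: the rod was held on the floor of the smaller yellow pad's pocket for about 2.3 s at roughly 6 N, then released, and it stood upright there in the last pictures with the gripper clear (no verdict was returned).

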